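# Scrape and reload the warming plate

## Task

Clean down the snack bar's warming plate: first slide the orange heat slider fully home to its off stop, then, with the heat off, use the blue scraper block to scrape every toast crust off the plate into the crumb trough (do not touch crusts with the fingers). When the plate is clear, stand all the sauce tins from the green mat upright on the plate, and only then slide the heat up to exactly the green keep-warm clip. Finish with the scraper standing upright in its red tray, and leave the salt shaker, the can and the bowl alone.

Things in the scene. Friction and masses are not known exactly. Their poses are not given: they have to be found in the camera images.
- warmer: Fixed counter-top warming plate, 284 x 361 mm. Origin: on the counter under the plate's centre, z up. In its frame (mm): the steel plate spans x -95..95, y -140..140, top at z 45. Guards 8 thick, tops at z 57, close it at x = -95, x = 95 and y = 140; at y = -140 it ends openly at the crumb trough. A black control ledge, top z 30, lies at x -178..-103.
- trough (a point): Centre of the floor of the crumb trough beside the plate. In the warmer's frame it lies at (0, -172.5, 12) mm. The trough is 190 mm (x -95..95) by 65 mm (y -140..-205) inside, 33 mm deep below the plate's top; its other three walls rise to z 57, 12 mm above the plate.
- heat_top (a point): Centre of the top of the orange heat slider's grip (white line across it): a block 28 mm (warmer x) by 20 mm (warmer y) by 40 mm high, top 84.5 mm and foot 44.5 mm above the counter, on a 40 mm wide aluminium track along the warmer's y at warmer x -133 mm. About 1.5 N of friction; it stays where it is left.
- heat (a joint): Travel of the heat slider in m: 0 at the OFF end stop (its -y end in the warmer's frame, grip centre at warmer y -60 mm, blue end of the scale), 0.12 at the hottest (+y) end stop. The grip's warmer y is this value - 0.060.
- clip: Small green pointer clip, fixed on the ledge in front of the slider's track, 12 x 8 x 15 mm; it marks the keep-warm setting on the scale. Origin: its underside centre, on the ledge (z 30 mm). The slider is on the mark when the grip's centre has the same y, in the warmer's frame, as the clip.
- tray: Red open tray, fixed, 150 mm (its x) by 80 mm (its y), wall and floor 5 mm, rim 14 mm high; home of the scraper. Origin: centre of its underside, on the counter.
- scraper: Blue scraper block with a steel foot, standing upright, 0.15 to 0.31 kg. Foot 100 mm (its x) by 30 mm (its y) by 28 mm high; on it a handle 70 mm (x) by 20 mm (y), up to z 72 mm. Origin: centre of its underside, z up. Grip the handle across its 20 mm.
- mat: Flat green place mat on the counter, 250 mm (its x) by 80 mm (its y), no thicker than paper; the sauce tins wait on it, in a row along its x. Origin: its centre.
- shaker: Bystander: aluminium salt shaker, 40 mm across, 85 mm tall. Origin: underside centre.
- can: Bystander: red drinks can, 66 mm across, 115 mm tall. Origin: underside centre.
- bowl: Bystander: white bowl, 120 mm across the rim, 55 mm tall. Origin: underside centre.
- crust0: Hard toast crust, about 20 x 15 x 10 mm, 10 g, brown with a dark edge; lies loose on the plate. 3 to 6 of the 7 are there. Origin: underside centre.
- crust1: Hard toast crust, about 18 x 14 x 10 mm, 10 g, brown with a dark edge; lies loose on the plate. 3 to 6 of the 7 are there. Origin: underside centre.
- crust2: Hard toast crust, about 17 x 16 x 10 mm, 10 g, brown with a dark edge; lies loose on the plate. 3 to 6 of the 7 are there. Origin: underside centre.
- crust3: Hard toast crust, about 20 x 15 x 10 mm, 10 g, brown with a dark edge; lies loose on the plate. 3 to 6 of the 7 are there. Origin: underside centre.
- crust4: Hard toast crust, about 18 x 14 x 10 mm, 10 g, brown with a dark edge; lies loose on the plate. 3 to 6 of the 7 are there. Origin: underside centre.
- crust5: Hard toast crust, about 17 x 16 x 10 mm, 10 g, brown with a dark edge; lies loose on the plate. 3 to 6 of the 7 are there. Origin: underside centre.
- crust6: Hard toast crust, about 20 x 15 x 10 mm, 10 g, brown with a dark edge; lies loose on the plate. 3 to 6 of the 7 are there. Origin: underside centre.
- tin0: Closed steel sauce tin with a yellow lid and band, round, 52 mm across and 36 mm tall, 0.1 to 0.2 kg; waits upright on the mat. 2 to 4 of the 4 are there. Origin: underside centre, z up.
- tin1: Closed steel sauce tin with a yellow lid and band, round, 52 mm across and 36 mm tall, 0.1 to 0.2 kg; waits upright on the mat. 2 to 4 of the 4 are there. Origin: underside centre, z up.
- tin2: Closed steel sauce tin with a yellow lid and band, round, 52 mm across and 36 mm tall, 0.1 to 0.2 kg; waits upright on the mat. 2 to 4 of the 4 are there. Origin: underside centre, z up.
- tin3: Closed steel sauce tin with a yellow lid and band, round, 52 mm across and 36 mm tall, 0.1 to 0.2 kg; waits upright on the mat. 2 to 4 of the 4 are there. Origin: underside centre, z up.
There are look-alikes about, which are no part of the job. What is shaped like the tin1 but brown is not meant.

How it is judged:
On the way, in this order (a step that is already met when the one before it is completed fails the run):
1. the heat slider is home against its off stop (within 4 mm) (value of joint heat below 0.004 m), for 0.2 s.
2. every crust lies in the crumb trough, the tins still off the plate and the heat off (y of crust0 in the frame of warmer between -0.212 and -0.138 m and x of crust0 in the frame of warmer between -0.1 and 0.1 m and z of each of crust0, crust1, crust2, crust3, crust4, crust5, crust6 in the frame of warmer below 0.042 m and y of crust1 in the frame of warmer between -0.212 and -0.138 m and x of crust1 in the frame of warmer between -0.1 and 0.1 m and y of crust2 in the frame of warmer between -0.212 and -0.138 m and x of crust2 in the frame of warmer between -0.1 and 0.1 m and y of crust3 in the frame of warmer between -0.212 and -0.138 m and x of crust3 in the frame of warmer between -0.1 and 0.1 m and y of crust4 in the frame of warmer between -0.212 and -0.138 m and x of crust4 in the frame of warmer between -0.1 and 0.1 m and y of crust5 in the frame of warmer between -0.212 and -0.138 m and x of crust5 in the frame of warmer between -0.1 and 0.1 m and y of crust6 in the frame of warmer between -0.212 and -0.138 m and x of crust6 in the frame of warmer between -0.1 and 0.1 m and height (world z) of each of tin0, tin1, tin2, tin3 below 0.03 m and value of joint heat below 0.008 m), for 0.2 s.
3. every tin stands on the clean plate, the heat still off (y of crust0 in the frame of warmer between -0.212 and -0.138 m and x of crust0 in the frame of warmer between -0.1 and 0.1 m and z of each of crust0, crust1, crust2, crust3, crust4, crust5, crust6 in the frame of warmer below 0.042 m and y of crust1 in the frame of warmer between -0.212 and -0.138 m and x of crust1 in the frame of warmer between -0.1 and 0.1 m and y of crust2 in the frame of warmer between -0.212 and -0.138 m and x of crust2 in the frame of warmer between -0.1 and 0.1 m and y of crust3 in the frame of warmer between -0.212 and -0.138 m and x of crust3 in the frame of warmer between -0.1 and 0.1 m and y of crust4 in the frame of warmer between -0.212 and -0.138 m and x of crust4 in the frame of warmer between -0.1 and 0.1 m and y of crust5 in the frame of warmer between -0.212 and -0.138 m and x of crust5 in the frame of warmer between -0.1 and 0.1 m and y of crust6 in the frame of warmer between -0.212 and -0.138 m and x of crust6 in the frame of warmer between -0.1 and 0.1 m and x of tin0 in the frame of warmer between -0.085 and 0.085 m and y of tin0 in the frame of warmer between -0.13 and 0.13 m and z of tin0 in the frame of warmer between 0.042 and 0.05 m and angle between each of tin0, tin1, tin2, tin3's own z axis and vertical below 0.1 rad and linear speed of each of tin0, tin1, tin2, tin3 below 0.02 m/s and x of tin1 in the frame of warmer between -0.085 and 0.085 m and y of tin1 in the frame of warmer between -0.13 and 0.13 m and z of tin1 in the frame of warmer between 0.042 and 0.05 m and x of tin2 in the frame of warmer between -0.085 and 0.085 m and y of tin2 in the frame of warmer between -0.13 and 0.13 m and z of tin2 in the frame of warmer between 0.042 and 0.05 m and x of tin3 in the frame of warmer between -0.085 and 0.085 m and y of tin3 in the frame of warmer between -0.13 and 0.13 m and z of tin3 in the frame of warmer between 0.042 and 0.05 m and value of joint heat below 0.008 m), for 0.2 s.
At the end, for the whole second after the job is handed in: every crust lies in the trough, below the plate's top; every tin stands upright on the plate at rest; the slider's centre is within 4 mm of the clip along the track; the scraper stands upright on the tray's floor, at rest and released (y of crust0 in the frame of warmer between -0.212 and -0.138 m and x of crust0 in the frame of warmer between -0.1 and 0.1 m and z of each of crust0, crust1, crust2, crust3, crust4, crust5, crust6 in the frame of warmer below 0.042 m and y of crust1 in the frame of warmer between -0.212 and -0.138 m and x of crust1 in the frame of warmer between -0.1 and 0.1 m and y of crust2 in the frame of warmer between -0.212 and -0.138 m and x of crust2 in the frame of warmer between -0.1 and 0.1 m and y of crust3 in the frame of warmer between -0.212 and -0.138 m and x of crust3 in the frame of warmer between -0.1 and 0.1 m and y of crust4 in the frame of warmer between -0.212 and -0.138 m and x of crust4 in the frame of warmer between -0.1 and 0.1 m and y of crust5 in the frame of warmer between -0.212 and -0.138 m and x of crust5 in the frame of warmer between -0.1 and 0.1 m and y of crust6 in the frame of warmer between -0.212 and -0.138 m and x of crust6 in the frame of warmer between -0.1 and 0.1 m and x of tin0 in the frame of warmer between -0.085 and 0.085 m and y of tin0 in the frame of warmer between -0.13 and 0.13 m and z of tin0 in the frame of warmer between 0.042 and 0.05 m and angle between each of tin0, tin1, tin2, tin3, scraper's own z axis and vertical below 0.1 rad and linear speed of each of tin0, tin1, tin2, tin3, scraper below 0.02 m/s and x of tin1 in the frame of warmer between -0.085 and 0.085 m and y of tin1 in the frame of warmer between -0.13 and 0.13 m and z of tin1 in the frame of warmer between 0.042 and 0.05 m and x of tin2 in the frame of warmer between -0.085 and 0.085 m and y of tin2 in the frame of warmer between -0.13 and 0.13 m and z of tin2 in the frame of warmer between 0.042 and 0.05 m and x of tin3 in the frame of warmer between -0.085 and 0.085 m and y of tin3 in the frame of warmer between -0.13 and 0.13 m and z of tin3 in the frame of warmer between 0.042 and 0.05 m and y of heat_top in the frame of clip between -0.004 and 0.004 m and x of scraper in the frame of tray between -0.035 and 0.035 m and y of scraper in the frame of tray between -0.03 and 0.03 m and z of scraper in the frame of tray below 0.009 m and velocity of joint heat between -0.005 and 0.005 m/s); the robot touches nothing.
It fails at once if a bystander (salt shaker, can, bowl) is moved more than 20 mm (distance of any of shaker, can, bowl from where it was at the start of the episode above 0.02 m).
It fails at once if the fingers push or hold a crust (contact force between the fingers and crust0 above 0.2 N or contact force between the fingers and crust1 above 0.2 N or contact force between the fingers and crust2 above 0.2 N or contact force between the fingers and crust3 above 0.2 N or contact force between the fingers and crust4 above 0.2 N or contact force between the fingers and crust5 above 0.2 N or contact force between the fingers and crust6 above 0.2 N).
Of crust0, crust1, crust2, crust3, crust4, crust5, crust6 only 3 to 6 are there at a start; the rules pass over those that are not, and their reading is None.
Of tin0, tin1, tin2, tin3 only 2 to 4 are there at a start; the rules pass over those that are not, and their reading is None.
At some moment in a run one of scraper, tin0, tin1, tin2, tin3 may be knocked a few centimetres aside while the robot is not near it.
Once in a run the grip may slacken for a moment while it holds something.
It also fails if it takes over 210 s, if anything falls off the work surface, if the arm or the gripper's body presses on something with over 40 N, if the wrist force passes 120 N, or if a joint passes its speed limit or range.

## Robot

A 6-joint arm with a two-finger parallel gripper is mounted at the origin on the work surface. World frame = base frame: x ahead of the robot, y to its left, z up, the work surface at z = 0. Lengths are in m, angles in rad, forces in N, time in s.
With the tool pointing down it reaches from about 0.375 to 0.975 m from the base axis. Payload 3.8 kg.
Tool frame: the origin (TCP) lies midway between the tips of the shut fingers; the grasp point (between the pads) lies 19 mm behind it; z points along the fingers, y is the line along which they close (so a half turn about z gives the same grasp; the last joint's range is limited). The gripper opens to 88 mm and grips with 3 to 60 N. Pads are 18 mm wide; open, the fingers measure 123 mm over their backs; the gripper's body (75 mm by 187 mm) begins 45 mm behind the grasp point.
Start: joints at [1.198, 0.264, 1.604, -0, 1.274, -0.037], TCP at [0.222, 0.637, 0.217] pointing down, gripper open.
Joint ranges: [-2.63, 2.63], [-0.94, 2.18], [0.31, 2.57], [-1.31, 4.45], [0, 2.66], [-2.55, 2.55]. Speed limits (rad/s): [2.57, 2.57, 3.14, 3.14, 3.14, 3.14].

## Interface

Orientations are given as a unit quaternion [w, x, y, z].
In Python, from workcell import ctrl gives the robot as it stands.
- The arm moves only by the tool drive_tool, never from a script. Its argument "increments" is a list of rows, each a list of 7 numbers: the turn, a rotation vector about the tool's x, y, z each as a share of 0.08 rad, from -1 to 1, then the shift along the tool's x, y, z each as a share of 4 cm, from -1 to 1, then the finger opening in mm, from 0 to 88.1. In form: [[ax, ay, az, tx, ty, tz, claw], ...]. A call has 1 to 12 rows; each row shifts and turns the commanded pose from where the row before left it, along the tool's axes as they then stand; what a row does not reach is not made up. A row lasts 1/10 s, in which the tool goes at most 50 mm and 8.59 degrees, less where a joint would pass 70% of its speed; a pose out of reach is approached as far as the arm can. A call with a number of a shift or a turn outside -1 to 1 is refused whole. A call with a gripper value outside its range is refused whole. The fingers move at their own pace and stop on an object; "squeeze" is the grip in N (left out, the last holds). Time passes only in rows, so rows that do not move let the fingers close. It gives the time, the measured TCP pose, the force, the opening and the grip force at its end, in the units of the state.
- ctrl.state(): the state, without advancing time (a new reading comes with each control period).
- ctrl.get_image(name): name is "scene" or "top" or "wrist"; returns a dict with "frame" (384x512x3 uint8, blue, green, red), "vertical_fov" (degrees; the focal length in pixels is half the picture's height over the tangent of half this angle, whatever the lens; pixels are square), "cx", "cy" (the principal point, pixels), "origin" and "attitude" of the camera in the world. Camera axes: x right, y up, looking along -z (the intrinsics and any distortion apply to the point x, -y, -z); pixel columns grow to the right and rows downward; lengths in m; the calibration is good to about 2 mm. A picture is of the moment at which its call begins. There is no depth.
- ctrl.close_job(): hands the job in; it is judged then, once.
The state is a dict: "time": time; "qpos": joint angles; "qvel": joint speeds; "joint_efforts": joint torques, N m; "eef_pos": TCP position; "tcp_rot": TCP orientation; "ft_force": force on the tool from outside, world axes, zero at the start; "moment": the same for the moment, N m; "gripper_width": finger opening in m; "grip_force": force on a finger pad.
Only numpy, scipy, OpenCV 4.12 (cv2) and the standard library are available. Lean on these libraries where they do the work, as an engineer would, in place of code of your own. Each camera call takes 0.05 s, during which the arm holds its last target. There are 200 camera calls.

## Working session

There is one attempt and no reset: what is moved stays moved. The work goes in short steps, Python scripts to look and compute and a tool call to move; the robot and the scene stay as the last step left them, time stands still between calls to the robot, and variables do not carry over. Pictures are saved under pics/ and viewed, at most 14 in all, crops included, and the job is handed in when it is done.

Besides the shell and the picture viewer there is one more tool, called after "Call:" as name(argument=value, ...), one argument or row to a line, values as JSON. drive_tool: Moves the arm, as the interface text tells. Its arguments: {"type":"object","properties":{"increments":{"type":"array"},"squeeze":{"type":"number"}},"required":["increments"]}

```bash
ls; mkdir -p pics; python3 - <<'E'
from workcell import ctrl
import cv2,json
for n in("scene","top"):
    d=ctrl.get_image(n);cv2.imwrite(f"pics/{n}0.png",d["frame"])
    print(n,{k:v for k,v in d.items() if k!="frame"})
print(ctrl.state())
E
```

```text
pics
scene {'vertical_fov': 49.15305172789825, 'cx': 247.23872153862106, 'cy': 191.34258958112753, 'origin': array([ 1.17324851, -0.00366917,  0.94364374]), 'attitude': array([0.69494287, 0.22272569, 0.20015403, 0.65374769])}
top {'vertical_fov': 53.86638760784595, 'cx': 253.73604790630438, 'cy': 190.37429528061853, 'origin': array([0.50329821, 0.02254336, 1.05593196]), 'attitude': array([ 0.71138164,  0.0328754 , -0.02575521, -0.701564  ])}
{'time': 0.1, 'qpos': array([ 1.19812465e+00,  2.64658764e-01,  1.60521398e+00, -1.92521294e-05,
        1.27370427e+00, -3.69032527e-02]), 'qvel': array([-0.00223962, -0.00045086, -0.00064235,  0.00078631,  0.00091617,
       -0.00052751]), 'joint_efforts': array([ 9.95219966e-05, -5.03619504e+01, -3.58068430e+01,  7.30895670e-02,
        2.33330164e-02, -6.78426727e-05]), 'eef_pos': array([0.22217286, 0.63667288, 0.21613805]), 'tcp_rot': array([-1.92759817e-04,  1.67093815e-01,  9.85940501e-01, -9.73320317e-04]), 'ft_force': array([-0.4363431 ,  0.34624776, -0.2762955 ]), 'moment': array([ 0.00043468, -0.00873711,  0.02148282]), 'grip_force': 0.0, 'gripper_width': 0.08792296275119316}
```

```bash
python3 - <<'E'
import cv2
for n in("scene","top"):
    a=cv2.imread(f"pics/{n}0.png");cv2.imwrite(f"pics/{n}0b.png",cv2.resize(a,(800,600),interpolation=cv2.INTER_CUBIC))
E
```

```text
(no output)
```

View pics/top0b.png

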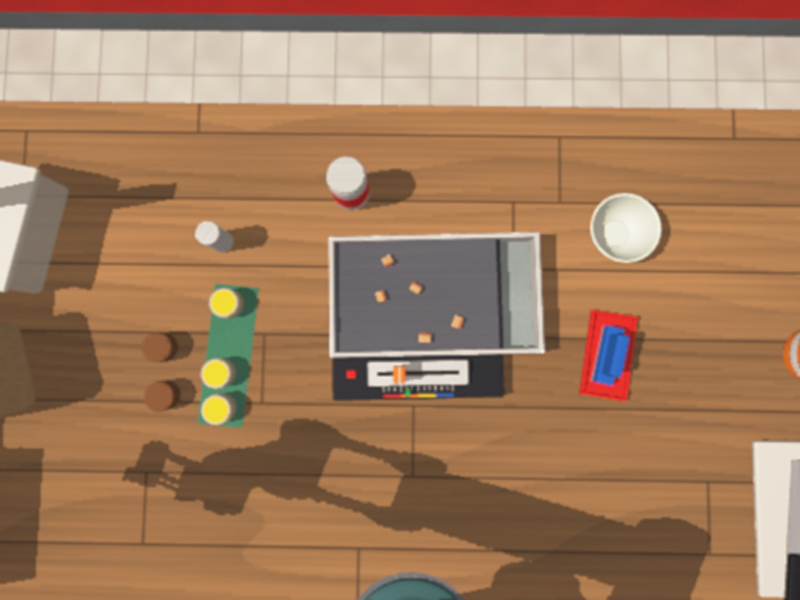

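View pics/scene0b.png

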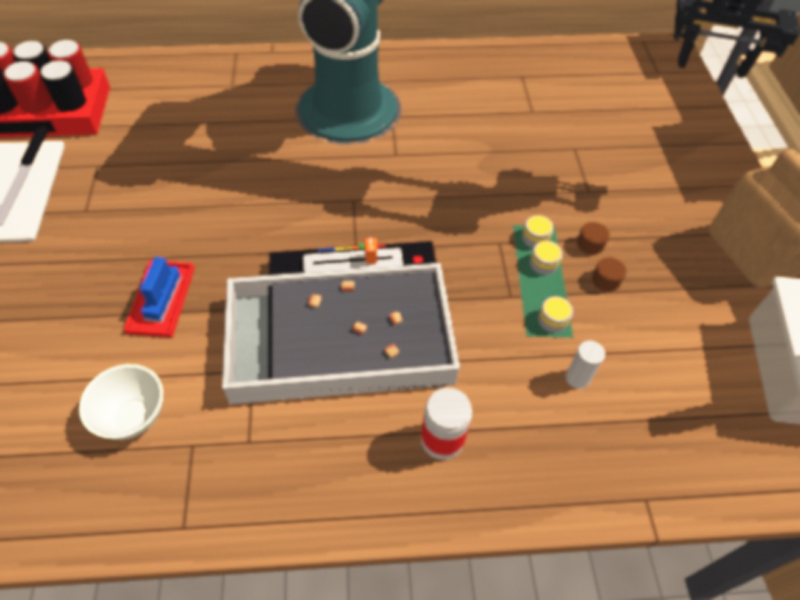

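Top view (800x600): the plate spans about (338,240)–(500,352) and the trough lies right of it. There are 5 crusts on the plate. The slider is at (400,373), the clip at (408,392), and the tray with the scraper at (610,355). Three yellow tins, at (225,302), (216,374) and (216,409), stand on the green mat and fit the description. The brown look-alikes at (159,347) and (161,395) are off the mat and not meant.

```bash
cat > h.py <<'E'
import numpy as np,cv2
from scipy.spatial.transform import Rotation as R
from workcell import ctrl
def rot(q): return R.from_quat(np.roll(np.asarray(q),-1)).as_matrix()
def p2w(d,uv,z):
    uv=np.atleast_2d(np.asarray(uv,float));f=d["frame"].shape[0]/2/np.tan(np.radians(d["vertical_fov"]/2))
    r=np.c_[(uv[:,0]-d["cx"])/f,-(uv[:,1]-d["cy"])/f,-np.ones(len(uv))]@rot(d["attitude"]).T
    o=np.asarray(d["origin"]);return o+r*((z-o[2])/r[:,2])[:,None]
def blobs(fr,lo,hi,amin=8):
    m=cv2.inRange(cv2.cvtColor(fr,cv2.COLOR_BGR2HSV),lo,hi)
    cs,_=cv2.findContours(m,cv2.RETR_EXTERNAL,cv2.CHAIN_APPROX_NONE)
    return [c for c in cs if cv2.contourArea(c)>=amin]
def cen(c):
    m=cv2.moments(c);return np.array([m["m10"],m["m01"]])/m["m00"]
E
python3 - <<'E'
from h import *
np.set_printoptions(precision=4,suppress=True)
for n in("top","scene"):
    d=ctrl.get_image(n);f=d["frame"]
    print(n)
    for nm,lo,hi,z in(("yellow",(22,150,120),(33,255,255),.036),("green",(60,100,40),(85,255,200),0),("blue",(100,150,60),(125,255,255),.072),("orange",(5,200,180),(14,255,255),.0845)):
        for c in blobs(f,lo,hi):
            r=cv2.minAreaRect(c);print(nm,cen(c),cv2.contourArea(c),p2w(d,cen(c),z)[0],"rect",p2w(d,cv2.boxPoints(r),z)[:,:2].tolist() if cv2.contourArea(c)>300 else "")
    m=cv2.inRange(cv2.cvtColor(f,cv2.COLOR_BGR2HSV),(0,180,80),(5,255,255))|cv2.inRange(cv2.cvtColor(f,cv2.COLOR_BGR2HSV),(175,180,80),(180,255,255))
    for c in cv2.findContours(m,cv2.RETR_EXTERNAL,cv2.CHAIN_APPROX_NONE)[0]:
        if cv2.contourArea(c)>300: r=cv2.minAreaRect(c);print("red",r[0],np.array(r[1]),p2w(d,r[0],.014),p2w(d,cv2.boxPoints(r),.014)[:,:2].tolist())
    if n=="top":
        cv2.imwrite("pics/w.png",cv2.resize(f[145:260,205:355],None,fx=5.2,fy=5.2,interpolation=cv2.INTER_CUBIC))
E
```

```text
top
yellow [137.7503 262.0491] 159.5 [0.3915 0.3408 0.036 ] rect 
yellow [272.4086 252.9462] 15.5 [ 0.421  -0.0188  0.036 ] rect 
yellow [137.3896 238.7251] 157.0 [0.4534 0.3442 0.036 ] rect 
yellow [142.5617 193.1727] 152.5 [0.5763 0.3351 0.036 ] rect 
green [150.4444 269.8148] 13.5 [0.3669 0.316  0.    ] rect 
green [148.1667 248.1711] 76.0 [0.4261 0.3246 0.    ] rect 
green [148.2239 214.9888] 623.0 [0.518  0.3278 0.    ] rect [[0.47845918495770634, 0.3696401899225534], [0.5902184647160962, 0.36014345238577117], [0.582248425189849, 0.28835904791488187], [0.47070599064686985, 0.29846020838716214]]
blue [284.7451 252.4902] 8.5 [ 0.4256 -0.0491  0.072 ] rect 
blue [390.8877 227.0108] 463.0 [ 0.4949 -0.3226  0.072 ] rect [[0.4538491994302459, -0.29388089411254265], [0.5428953899632667, -0.3141695455591151], [0.5349906149755067, -0.35336690820521954], [0.44609866496209943, -0.33281446476155874]]
orange [503.4267 226.56  ] 25.0 [ 0.5002 -0.6034  0.0845] rect 
red (389.14666748046875, 227.0850830078125) [30.9438 55.2866] [[ 0.4941 -0.3381  0.014 ]] [[0.4245488581251103, -0.28570926573871
[... 848 characters left out ...]
 0.5246 -0.3232  0.072 ] rect [[0.5652967783619036, -0.3590935956778469], [0.45820006854212736, -0.3377063323148525], [0.4847035422071111, -0.2910811916580316], [0.5891556758318088, -0.3148177448810956]]
red (101.64998626708984, 190.54998779296875) [31.3065 55.6561] [[ 0.5037 -0.3399  0.014 ]] [[0.5687489813903102, -0.3918837037239235], [0.39342643460003124, -0.3712046686223539], [0.4337618612347386, -0.2840376629360066], [0.6031757076085075, -0.31169909439168375]]
red (34.5, 58.5) [69. 55.] [[-0.0659 -0.641   0.014 ]] [[0.06936707154574218, -0.720537948676138], [-0.22961062282111055, -0.799284075695251], [-0.2181877867354387, -0.5513376518716236], [0.08047501234776244, -0.4995198338200941]]
```

View pics/w.png

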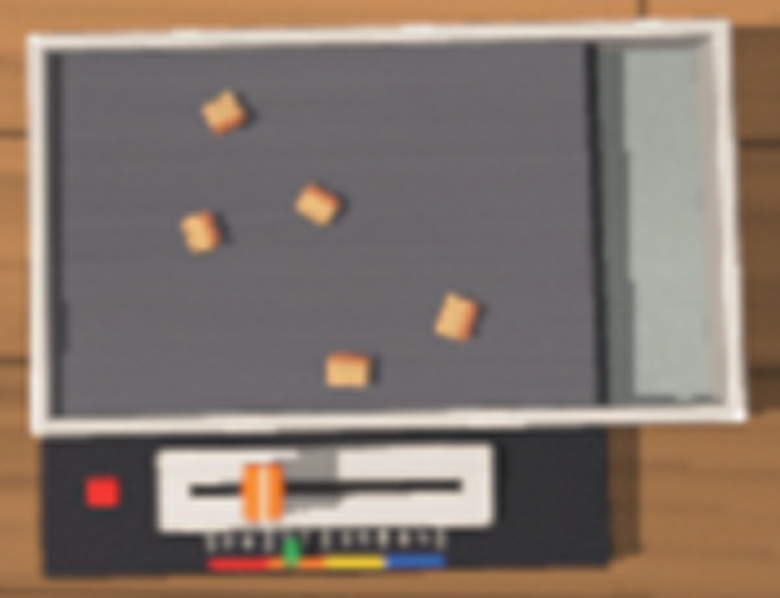

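```bash
cat >> h.py <<'E'
def crop(p,s,ox,oy): return (np.atleast_2d(p)+.5)/s-.5+np.array([ox,oy])
def fit(local,world):
    l=np.array(local,float);w=np.array(world)[:,:2];lc,wc=l.mean(0),w.mean(0)
    H=(l-lc).T@(w-wc);a=np.arctan2(H[0,1]-H[1,0],H[0,0]+H[1,1])
    M=np.array([[np.cos(a),-np.sin(a)],[np.sin(a),np.cos(a)]]);t=wc-M@lc
    return a,t,(l@M.T+t-w)
E
python3 - <<'E'
from h import *
np.set_printoptions(precision=4,suppress=True)
d=ctrl.get_image("top")
c=lambda p:crop(p,5.2,205,145)
w=p2w(d,c([(28,36),(730,20),(746,420),(33,435)]),.057)
a,t,e=fit([(.103,.148),(.103,-.213),(-.103,-.213),(-.103,.148)],w)
print("warmer",a,t);print(e)
M=np.array([[np.cos(a),-np.sin(a)],[np.sin(a),np.cos(a)]])
L=lambda uv,z:(p2w(d,c(uv),z)[:,:2]-t)@M
print("crusts",L([(225,112),(201,232),(319,205),(457,317),(348,370)],.055))
print("slider",L([(263,485)],.0845),"clip",L([(291,550)],.04), "ledge corners",L([(43,577),(610,567)],.03))
r=p2w(d,cv2.boxPoints(cv2.minAreaRect(max(blobs(d["frame"],(100,150,60),(125,255,255)),key=cv2.contourArea))),.05)
for p in ((-.133,.060),(-.133,-.06),(0,.12),(0,-.14),(0,-.2)): print(p,M@np.array(p)+t)
s=ctrl.get_image("scene");f=s["frame"]
cv2.imwrite("pics/s1.png",np.hstack([cv2.resize(f[155:225,75:135],None,fx=6.6,fy=6.6,interpolation=cv2.INTER_CUBIC),cv2.resize(d["frame"][192:262,365:415],None,fx=6.6,fy=6.6,interpolation=cv2.INTER_CUBIC)]))
E
```

```text
warmer 0.035348182959417225 [0.5921 0.0004]
[[ 0.0007  0.0001]
 [ 0.0007  0.0001]
 [-0.0007 -0.0003]
 [-0.0007  0.0002]]
crusts [[ 0.0608  0.0473]
 [-0.0008  0.0608]
 [ 0.0117  0.0002]
 [-0.0471 -0.0687]
 [-0.0728 -0.0125]]
slider [[-0.1287  0.0317]] clip [[-0.1639  0.0183]] ledge corners [[-0.1759  0.1468]
 [-0.1767 -0.146 ]]
(-0.133, 0.06) [0.4571 0.0557]
(-0.133, -0.06) [ 0.4613 -0.0643]
(0, 0.12) [0.5879 0.1203]
(0, -0.14) [ 0.5971 -0.1395]
(0, -0.2) [ 0.5992 -0.1995]
```

View pics/s1.png

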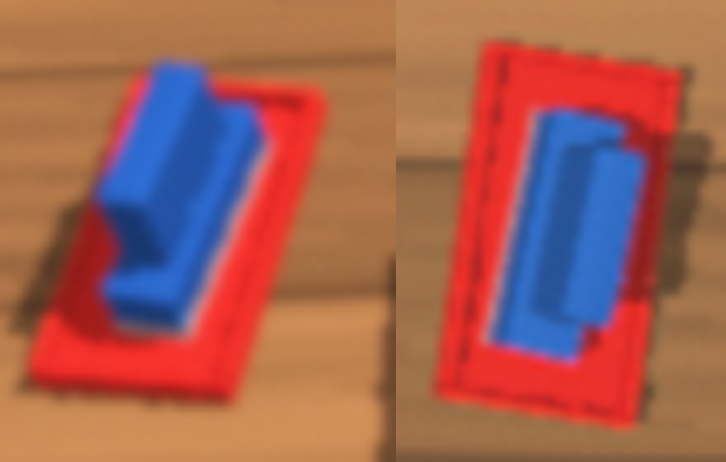

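```bash
python3 - <<'E'
from h import *
np.set_printoptions(precision=4,suppress=True)
d=ctrl.get_image("top")
c=lambda p:crop(np.array(p)-[396,0],6.6,365,192)
w=p2w(d,c([(485,42),(688,70),(640,425),(436,395)]),.014)
a,t,e=fit([(.075,.04),(.075,-.04),(-.075,-.04),(-.075,.04)],w);print("tray",a,t);print(e)
w=p2w(d,c([(598,148),(648,155),(608,328),(560,318)]),.077)
a,t,e=fit([(.035,.01),(.035,-.01),(-.035,-.01),(-.035,.01)],w);print("scraper",a,t);print(e)
E
```

```text
tray -0.14559986687933907 [ 0.4951 -0.3399]
[[ 0.0015 -0.0022]
 [ 0.0005  0.0028]
 [-0.0013  0.002 ]
 [-0.0007 -0.0025]]
scraper -0.23294378104578017 [ 0.4939 -0.3339]
[[ 0.0018  0.0001]
 [-0.0004  0.    ]
 [-0.0012 -0.0005]
 [-0.0002  0.0004]]
```

Call:
drive_tool(
  increments=[
    [0,0,-0.93,0,0,0,70],
    [0,0,-0.93,0,0,0,70],
    [0,0,-0.93,0,0,0,70],
    [0,0,-0.93,0,0,0,70],
    [0,0,-0.93,0,0,0,70],
    [0,0,0,-0.33,-0.96,0,70],
    [0,0,0,-0.33,-0.96,0,70],
    [0,0,0,-0.33,-0.96,0,70],
    [0,0,0,-0.33,-0.96,0,70],
    [0,0,0,-0.33,-0.96,0,70],
    [0,0,0,-0.33,-0.96,0,70],
    [0,0,0,-0.33,-0.96,0,70],
  ],
)

```text
time: 1.55
eef_pos: [0.3248, 0.3705, 0.2175]
tcp_rot: [0.0, -0.018, 1.0, 0.0]
ft_force: [0.7, 0.3, 0.0]
gripper_width: 0.0696
grip_force: 0.0
```

Call:
drive_tool(
  increments=[
    [0,0,0,-0.336,-0.966,0,60],
    [0,0,0,-0.336,-0.966,0,60],
    [0,0,0,-0.336,-0.966,0,60],
    [0,0,0,-0.336,-0.966,0,60],
    [0,0,0,-0.336,-0.966,0,60],
    [0,0,0,-0.336,-0.966,0,60],
    [0,0,0,-0.336,-0.966,0,60],
    [0,0,0,-0.336,-0.966,0,60],
    [0,0,0,-0.336,-0.966,0,60],
    [0,0,0,0,0,0.9,60],
    [0,0,0,0,0,0.9,60],
    [0,0,0,0,0,0.9,60],
  ],
)

```text
time: 2.75
eef_pos: [0.4586, 0.0282, 0.1088]
tcp_rot: [0.001, -0.017, 1.0, 0.0]
ft_force: [0.3, 0.3, -0.8]
gripper_width: 0.0604
grip_force: 0.0
```

```bash
cat >> h.py <<'E'
np.set_printoptions(precision=4,suppress=True)
WA,WT=.03535,np.array([.5921,.0004])
WM=np.array([[np.cos(WA),-np.sin(WA)],[np.sin(WA),np.cos(WA)]])
def w2l(p): return (np.atleast_2d(p)[:,:2]-WT)@WM
def l2w(p): return np.atleast_2d(p)@WM.T+WT
def rem(x,y,z,yaw=None):
    s=ctrl.state();Rm=rot(s["tcp_rot"]);dd=np.array([x,y,z])-s["eef_pos"]
    print("eef",s["eef_pos"],"local",w2l(s["eef_pos"]),"shift/4cm",Rm.T@dd/.04)
    ya=np.arctan2(Rm[1,1],Rm[0,1]);print("tooly ang",ya,"tilt",Rm[:,2])
    if yaw is not None:
        e=(yaw-ya+np.pi/2)%np.pi-np.pi/2;print("az units",-e/.08,"q6",s["qpos"][5])
E
python3 - <<'E'
from h import *
x,y=l2w([-.133,.0317])[0];rem(x,y,.053,np.pi/2+WA)
d=ctrl.get_image("wrist");cv2.imwrite("pics/wr.png",d["frame"])
E
```

```text
eef [0.4586 0.0282 0.1088] local [[-0.1324  0.0325]] shift/4cm [ 0.0176 -0.0191  1.3954]
tooly ang 1.6053897314741012 tilt [ 0.0021  0.0001 -1.    ]
az units -0.009457441509941322 q6 -1.5983472465956272
```

View pics/wr.png

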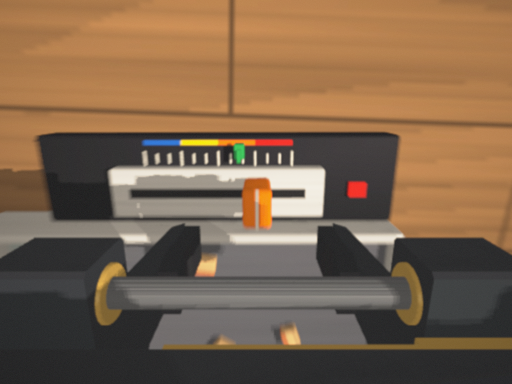

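The wrist view shows the slider grip at (257,205) between the fingers and the clip at (239,153). I'll descend and grip.

Call:
drive_tool(
  increments=[
    [0,0,0,0,0,0.5,60],
    [0,0,0,0,0,0.5,60],
    [0,0,0,0,0,0.4,60],
    [0,0,0,0,0,0,60],
    [0,0,0,0,0,0,10],
    [0,0,0,0,0,0,10],
    [0,0,0,0,0,0,10],
    [0,0,0,0,0,0,10],
    [0,0,0,0,0,0,10],
    [0,0,0,0,0,0,10],
  ],
  squeeze=15,
)

```text
time: 3.8
eef_pos: [0.4584, 0.0287, 0.0539]
tcp_rot: [0.0, -0.018, 1.0, -0.0]
ft_force: [-0.7, -0.4, 3.1]
gripper_width: 0.02
grip_force: 15.0
```

Call:
drive_tool(
  increments=[
    [0,0,0,0,-0.5,0,10],
    [0,0,0,0,-0.5,0,10],
    [0,0,0,0,-0.5,0,10],
    [0,0,0,0,-0.5,0,10],
    [0,0,0,0,-0.2,0,10],
    [0,0,0,0,-0.1,0,10],
    [0,0,0,0,-0.05,0,10],
    [0,0,0,0,-0.05,0,10],
    [0,0,0,0,0,0,10],
    [0,0,0,0,0,0,10],
  ],
)

```text
time: 4.8
eef_pos: [0.4618, -0.0649, 0.0538]
tcp_rot: [0.0, -0.018, 1.0, 0.002]
ft_force: [-0.1, 7.3, 6.7]
gripper_width: 0.0197
grip_force: 15.0
```

Call:
drive_tool(
  increments=[
    [0,0,0,0,0.1,0,60],
    [0,0,0,0,0,0,60],
    [0,0,0,0,0,0,60],
    [0,0,0,0,0,-0.9,60],
    [0,0,0,0,0,-0.9,60],
    [0,0,0,0,0,-0.9,60],
    [0,0,0,-0.1,-0.95,0,60],
    [0,0,0,-0.1,-0.95,0,60],
    [0,0,0,-0.1,-0.95,0,60],
    [0,0,0,-0.1,-0.95,0,60],
    [0,0,0,-0.1,-0.95,0,60],
    [0,0,0,-0.1,-0.95,0,60],
  ],
)

```text
time: 6.0
eef_pos: [0.4932, -0.2917, 0.1608]
tcp_rot: [-0.0, -0.018, 1.0, 0.0]
ft_force: [0.7, 0.2, 0.6]
gripper_width: 0.0599
grip_force: 0.0
```

Call:
drive_tool(
  increments=[
    [0,0,0,0,-0.95,0,60],
    [0,0,0.84,0,0,0,60],
    [0,0,0.84,0,0,0,60],
    [0,0,0.84,0,0,0,60],
    [0,0,0.84,0,0,0,60],
    [0,0,0,0,0,0,60],
  ],
)

```text
time: 6.6
eef_pos: [0.4945, -0.3281, 0.1607]
tcp_rot: [-0.001, 0.116, 0.993, 0.0]
ft_force: [-0.2, 0.0, -0.5]
gripper_width: 0.0601
grip_force: 0.0
```

```bash
python3 - <<'E'
from h import *
rem(.4939,-.3339,.058,np.pi/2-.225)
d=ctrl.get_image("wrist");t=ctrl.get_image("top");f=t["frame"]
for c in blobs(f,(5,150,180),(16,255,255)): print(cen(c),w2l(p2w(t,cen(c),.0845)))
a=cv2.resize(f[185:265,250:310],None,fx=6,fy=6,interpolation=cv2.INTER_CUBIC)
cv2.imwrite("pics/wr2.png",d["frame"])
E
```

```text
eef [ 0.4945 -0.3281  0.1607] local [[-0.1092 -0.3249]] shift/4cm [-0.0224 -0.1439  2.5666]
tooly ang 1.337733414280994 tilt [-0.001   0.0003 -1.    ]
az units -0.10078640642378067 q6 -1.9652497271793192
[293.35   237.7333] [[-0.1303 -0.0657]]
[288.4321 238.2901] [[-0.1315 -0.0531]]
```

View pics/wr2.png

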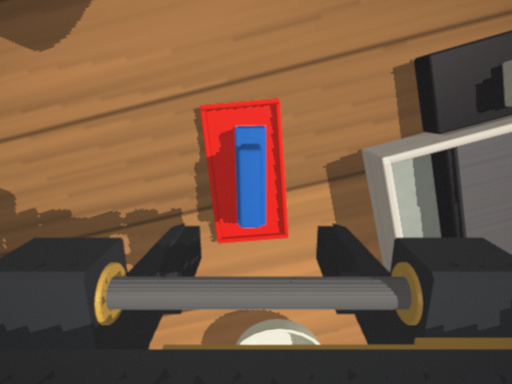

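Call:
drive_tool(
  increments=[
    [0,0,0,-0.02,-0.14,0.8,60],
    [0,0,0,0,0,0.8,60],
    [0,0,0,0,0,0.8,60],
    [0,0,0,0,0,0.5,60],
    [0,0,0,0,0,0.06,60],
    [0,0,0,0,0,0,10],
    [0,0,0,0,0,0,10],
    [0,0,0,0,0,0,10],
    [0,0,0,0,0,0,10],
    [0,0,0,0,0,0,10],
    [0,0,0,0,0,0,10],
    [0,0,0,0,0,0,10],
  ],
  squeeze=35,
)

```text
time: 7.9
eef_pos: [0.4949, -0.3343, 0.0438]
tcp_rot: [0.001, 0.116, 0.993, -0.001]
ft_force: [0.4, -1.0, 4.8]
gripper_width: 0.02
grip_force: 34.9
```

Call:
drive_tool(
  increments=[
    [0,0,0,0,0,-0.95,10],
    [0,0,0,0,0,-0.95,10],
    [0,0,0,0,0,-0.95,10],
    [0,0,-0.84,0,0,0,10],
    [0,0,-0.84,0,0,0,10],
    [0,0,-0.84,0,0,0,10],
    [0,0,-0.84,0,0,0,10],
    [0,0,0,-0.29,0.9,0,10],
    [0,0,0,-0.29,0.9,0,10],
    [0,0,0,-0.29,0.9,0,10],
    [0,0,0,-0.29,0.9,0,10],
    [0,0,0,-0.29,0.9,0,10],
  ],
)

```text
time: 9.1
eef_pos: [0.545, -0.1498, 0.1556]
tcp_rot: [-0.001, -0.018, 1.0, 0.001]
ft_force: [0.2, -0.7, -2.8]
gripper_width: 0.0195
grip_force: 35.0
```

Call:
drive_tool(
  increments=[
    [0,0,0,-0.29,0.9,0,10],
    [0,0,0,-0.29,0.9,0,10],
    [0,0,0,-0.29,0.9,0,10],
    [0,0,0,-0.29,0.9,0,10],
    [0,0,0,-0.29,0.9,0,10],
    [0,0,0,-0.29,0.9,0,10],
    [0,0,0,-0.29,0.9,0,10],
    [0,0,0,0,0,0,10],
  ],
)

```text
time: 9.9
eef_pos: [0.6178, 0.1076, 0.1557]
tcp_rot: [-0.001, -0.02, 1.0, 0.001]
ft_force: [-0.6, -1.0, -3.1]
gripper_width: 0.0199
grip_force: 35.0
```

```bash
python3 - <<'E'
from h import *
x,y=l2w([.03,.105])[0];rem(x,y,.0848,np.pi/2+WA);print(ctrl.state()["gripper_width"])
d=ctrl.get_image("scene");cv2.imwrite("pics/s3.png",cv2.resize(d["frame"][100:290,100:340],None,fx=3,fy=3,interpolation=cv2.INTER_CUBIC))
E
```

```text
eef [0.6178 0.1076 0.1557] local [[0.0295 0.1062]] shift/4cm [-0.0147 -0.0347  1.7717]
tooly ang 1.6108702072103085 tilt [-0.0013  0.0021 -1.    ]
az units 0.05904850519264926 q6 -1.4804327912757531
0.019892466358949958
```

View pics/s3.png

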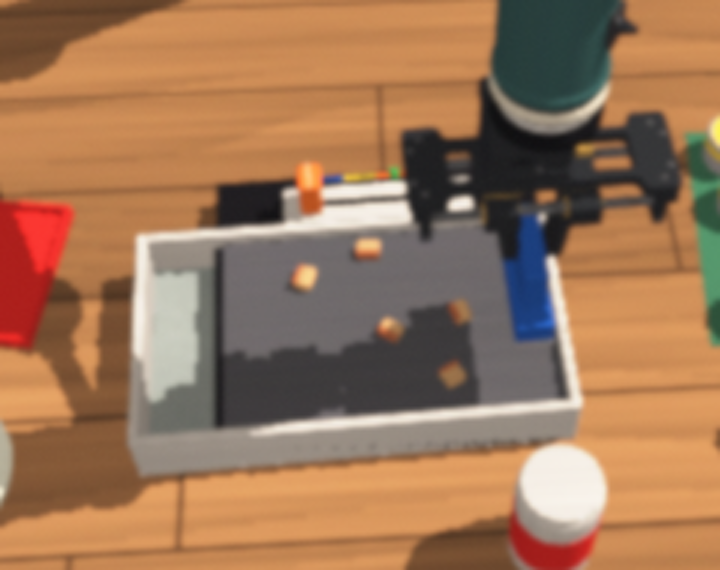

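The scraper is held upright at (535,280), behind all five crusts, and the slider is at its off end (310,185). I'll lower it and sweep.

Call:
drive_tool(
  increments=[
    [0,0,0,0,0,0.7,10],
    [0,0,0,0,0,0.6,10],
    [0,0,0,0,0,0.3,10],
    [0,0,0,0,0,0.15,10],
    [0,0,0,0,0,0.02,10],
    [0,0,0,0,0,0,10],
  ],
  squeeze=45,
)

```text
time: 10.55
eef_pos: [0.6185, 0.1028, 0.087]
tcp_rot: [0.001, -0.018, 1.0, 0.0]
ft_force: [0.3, -0.3, -3.1]
gripper_width: 0.0197
grip_force: 45.0
```

Call:
drive_tool(
  increments=[
    [0,0,0,0,-0.1,0.05,10],
    [0,0,0,0,-0.3,0,10],
    [0,0,0,0,-0.3,0,10],
    [0,0,0,0,-0.3,0,10],
    [0,0,0,0,-0.3,0,10],
    [0,0,0,0,-0.3,0,10],
    [0,0,0,0,-0.3,0,10],
    [0,0,0,0,-0.3,0,10],
    [0,0,0,0,-0.3,0,10],
    [0,0,0,0,-0.3,0,10],
    [0,0,0,0,-0.3,0,10],
    [0,0,0,0,-0.3,0,10],
  ],
)

```text
time: 11.75
eef_pos: [0.6228, -0.0338, 0.0841]
tcp_rot: [-0.0, -0.018, 1.0, 0.0]
ft_force: [-0.1, 0.3, -4.0]
gripper_width: 0.0196
grip_force: 45.0
```

Call:
drive_tool(
  increments=[
    [0,0,0,0,-0.3,0,10],
    [0,0,0,0,-0.3,0,10],
    [0,0,0,0,-0.3,0,10],
    [0,0,0,0,-0.3,0,10],
    [0,0,0,0,-0.3,0,10],
    [0,0,0,0,-0.3,0,10],
    [0,0,0,0,-0.3,0,10],
    [0,0,0,0,-0.3,0,10],
    [0,0,0,0,-0.3,0,10],
    [0,0,0,0,-0.3,0,10],
    [0,0,0,0,0,0,10],
    [0,0,0,0,0,0,10],
  ],
)

```text
time: 12.95
eef_pos: [0.627, -0.153, 0.084]
tcp_rot: [-0.0, -0.018, 1.0, 0.0]
ft_force: [0.3, 0.3, -3.3]
gripper_width: 0.0194
grip_force: 45.0
```

```bash
python3 - <<'E'
from h import *
x,y=l2w([-.043,.105])[0];rem(x,y,.0848,np.pi/2+WA);print(ctrl.state()["gripper_width"])
d=ctrl.get_image("scene");cv2.imwrite("pics/s4.png",cv2.resize(d["frame"][100:290,100:340],None,fx=3,fy=3,interpolation=cv2.INTER_CUBIC))
E
```

```text
eef [ 0.627 -0.153  0.084] local [[ 0.0295 -0.1545]] shift/4cm [ 1.8126  6.4882 -0.0165]
tooly ang 1.6061457554140715 tilt [-0.0002  0.0004 -1.    ]
az units -7.142260313730553e-06 q6 -1.8844344677060152
0.019391107363563385
```

View pics/s4.png

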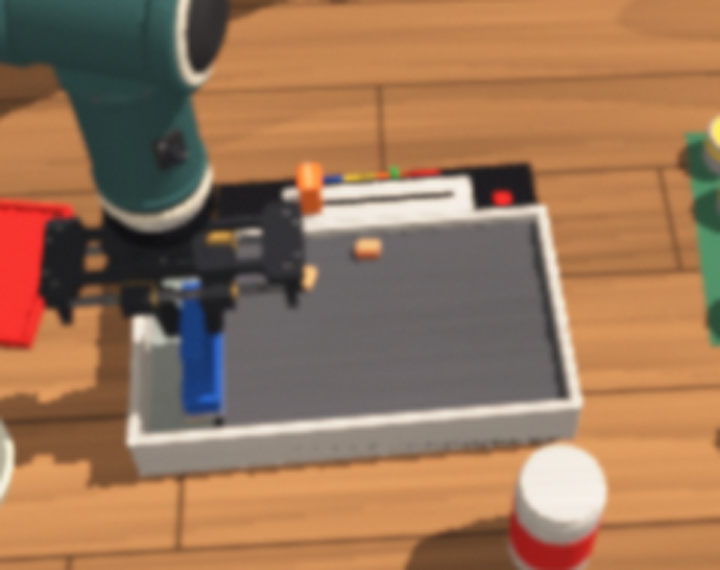

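Three crusts are in the trough. Two remain, at (308,275) and (368,248). Next is the second pass at x=-43.

Call:
drive_tool(
  increments=[
    [0,0,0,0,0,-0.8,10],
    [0,0,0,0,0,-0.2,10],
    [0,0,0,0.3,0.8,0,10],
    [0,0,0,0.3,0.8,0,10],
    [0,0,0,0.3,0.8,0,10],
    [0,0,0,0.3,0.8,0,10],
    [0,0,0,0.3,0.8,0,10],
    [0,0,0,0.3,0.7,0,10],
    [0,0,0,0,0,0.5,10],
    [0,0,0,0,0,0.3,10],
    [0,0,0,0,0,0.18,10],
    [0,0,0,0,0,0,10],
  ],
)

```text
time: 14.2
eef_pos: [0.5482, 0.0323, 0.0844]
tcp_rot: [-0.0, -0.018, 1.0, 0.0]
ft_force: [0.0, 0.4, -2.5]
gripper_width: 0.0196
grip_force: 45.0
```

Call:
drive_tool(
  increments=[
    [0,0,0,0,0,0.02,10],
    [0,0,0,0,-0.35,0,10],
    [0,0,0,0,-0.35,0,10],
    [0,0,0,0,-0.35,0,10],
    [0,0,0,0,-0.35,0,10],
    [0,0,0,0,-0.35,0,10],
    [0,0,0,0,-0.35,0,10],
    [0,0,0,0,-0.35,0,10],
    [0,0,0,0,-0.35,0,10],
    [0,0,0,0,-0.35,0,10],
    [0,0,0,0,-0.35,0,10],
    [0,0,0,0,-0.35,0,10],
  ],
)

```text
time: 15.4
eef_pos: [0.554, -0.1225, 0.0841]
tcp_rot: [-0.0, -0.018, 1.0, 0.0]
ft_force: [-0.4, 0.2, -2.0]
gripper_width: 0.0192
grip_force: 45.0
```

Call:
drive_tool(
  increments=[
    [0,0,0,0,-0.3,0,10],
    [0,0,0,0,-0.3,0,10],
    [0,0,0,0,-0.25,0,10],
    [0,0,0,0,0,0,10],
    [0,0,0,0,0,0,10],
    [0,0,0,0,0,-0.9,10],
    [0,0,0,0,0,-0.9,10],
    [0,0,0,0.7,-0.7,0,10],
    [0,0,0,0.7,-0.7,0,10],
    [0,0,0,0.7,-0.7,0,10],
    [0,0,0,0.7,-0.7,0,10],
    [0,0,0,0,-0.9,0,10],
  ],
)

```text
time: 16.6
eef_pos: [0.4451, -0.3061, 0.1554]
tcp_rot: [-0.001, -0.018, 1.0, 0.001]
ft_force: [0.7, 0.0, -2.8]
gripper_width: 0.0194
grip_force: 45.0
```

```bash
python3 - <<'E'
from h import *
rem(.4951,-.3399,.044,np.pi/2-.1456);print(ctrl.state()["gripper_width"])
t=ctrl.get_image("top");d=ctrl.get_image("scene")
a=cv2.resize(t["frame"][140:265,205:365],(704,550),interpolation=cv2.INTER_CUBIC)
b=cv2.resize(d["frame"][155:265,130:300],(704,456),interpolation=cv2.INTER_CUBIC)
cv2.imwrite("pics/s5.png",cv2.resize(np.vstack([a,b]),None,fx=.59,fy=.59,interpolation=cv2.INTER_AREA))
E
```

```text
eef [ 0.4451 -0.3061  0.1554] local [[-0.1578 -0.3011]] shift/4cm [-1.2275 -0.8977  2.7803]
tooly ang 1.607444363747633 tilt [-0.003   0.0022 -1.    ]
az units 2.278100461909205 q6 -2.2559598369676475
0.01944878527248587
```

View pics/s5.png

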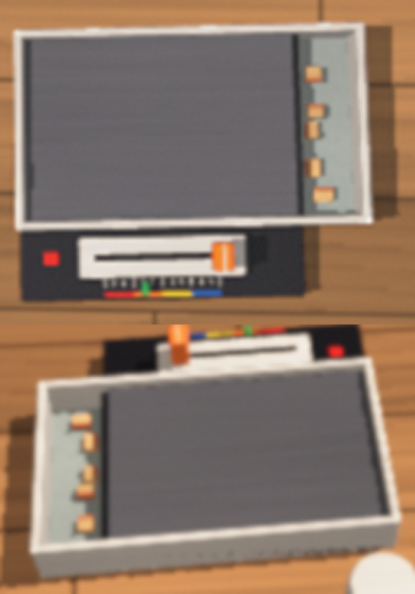

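All five crusts lie in the trough, the plate is clear and the slider is off. Next I return the scraper to the tray.

Call:
drive_tool(
  increments=[
    [0,0,0,-0.61,-0.45,0,10],
    [0,0,0,-0.62,-0.45,0,10],
    [0,0,0.76,0,0,0,10],
    [0,0,0.76,0,0,0,10],
    [0,0,0.76,0,0,0,10],
    [0,0,0,0,0,0,10],
    [0,0,0,0,0,0.8,10],
    [0,0,0,0,0,0.8,10],
    [0,0,0,0,0,0.6,10],
    [0,0,0,0,0,0.3,10],
    [0,0,0,0,0,0.1,10],
    [0,0,0,0,0,0,10],
  ],
)

```text
time: 17.9
eef_pos: [0.4994, -0.3413, 0.0523]
tcp_rot: [0.0, 0.073, 0.997, 0.0]
ft_force: [-0.2, -0.4, -2.9]
gripper_width: 0.0195
grip_force: 45.0
```

Call:
drive_tool(
  increments=[
    [0,0,0,0,0,0.1,10],
    [0,0,0,0,0,0.1,10],
    [0,0,0,0,0,0,10],
    [0,0,0,0,0,0,50],
    [0,0,0,0,0,0,50],
    [0,0,0,0,0,0,50],
    [0,0,0,0,0,0,50],
    [0,0,0,0,0,-0.4,50],
    [0,0,0,0,0,-0.8,50],
    [0,0,0,0,0,-0.9,50],
    [0,0,0,0,0,-0.9,50],
    [0,0,0,0,0,0,70],
  ],
)

```text
time: 19.1
eef_pos: [0.5029, -0.3443, 0.1724]
tcp_rot: [0.005, 0.073, 0.997, -0.003]
ft_force: [1.1, -0.9, 0.2]
gripper_width: 0.0561
grip_force: 0.0
```

Call:
drive_tool(
  increments=[
    [0,0,-0.76,0,0,0,72],
    [0,0,-0.76,0,0,0,72],
    [0,0,-0.76,0,0,0,72],
    [0,0,0,-0.15,0.95,0,72],
    [0,0,0,-0.15,0.95,0,72],
    [0,0,0,-0.15,0.95,0,72],
    [0,0,0,-0.15,0.95,0,72],
    [0,0,0,-0.15,0.95,0,72],
    [0,0,0,-0.15,0.95,0,72],
    [0,0,0,-0.15,0.95,0,72],
    [0,0,0,-0.15,0.95,0,72],
    [0,0,0,-0.15,0.95,0,72],
  ],
)

```text
time: 20.3
eef_pos: [0.5404, 0.0038, 0.1643]
tcp_rot: [0.0, -0.018, 1.0, -0.0]
ft_force: [1.0, -0.7, -0.1]
gripper_width: 0.0723
grip_force: 0.0
```

```bash
cat > tins.py <<'E'
from h import *
def tins():
    for n in("top","scene"):
        d=ctrl.get_image(n)
        for c in blobs(d["frame"],(22,150,120),(33,255,255),50): print(n,cv2.contourArea(c),p2w(d,cen(c),.036)[0],"on plate:",w2l(p2w(d,cen(c),.081)[0]))
        for c in blobs(d["frame"],(100,150,60),(125,255,255),200):
            print("blue",p2w(d,cen(c),.05)[0])
        for c in blobs(d["frame"],(5,170,150),(14,255,255),20): print("or",cen(c),w2l(p2w(d,cen(c),.08)))
E
python3 - <<'E'
from tins import *
tins();rem(.577,.334,.008,np.pi/2+WA)
E
```

```text
top 158.5 [0.3916 0.3409 0.036 ] on plate: [[-0.1839  0.3332]]
top 157.0 [0.4534 0.3442 0.036 ] on plate: [[-0.1248  0.3343]]
top 153.0 [0.6078 0.2963 0.036 ] on plate: [[0.0211 0.2832]]
blue [ 0.5002 -0.3357  0.05  ]
or [504.0215 226.9032] [[-0.1142 -0.6045]]
scene 130.5 [0.6093 0.2952 0.036 ] on plate: [[0.055  0.2782]]
scene 101.0 [0.4543 0.3426 0.036 ] on plate: [[-0.0906  0.3285]]
scene 88.5 [0.3927 0.3402 0.036 ] on plate: [[-0.1492  0.3282]]
blue [ 0.514  -0.3374  0.05  ]
or [202.7362 162.629 ] [[-0.1186 -0.0603]]
eef [0.5407 0.0062 0.1643] local [[-0.0512  0.0076]] shift/4cm [-1.239   8.146   3.9211]
tooly ang 1.6113373930776673 tilt [ 0.0002  0.0016 -1.    ]
az units 0.06488832853463466 q6 -1.6477570591725157
```

One tin was knocked to (0.6085, 0.2957). Both cameras agree on its lid height, so it is still upright. I'll take that one first.

Call:
drive_tool(
  increments=[
    [0,0,0,-0.25,0.9,0,72],
    [0,0,0,-0.25,0.9,0,72],
    [0,0,0,-0.25,0.9,0,72],
    [0,0,0,-0.25,0.9,0,72],
    [0,0,0,-0.25,0.9,0,72],
    [0,0,0,-0.25,0.9,0,72],
    [0,0,0,-0.25,0.9,0,72],
    [0,0,0,-0.2,0.87,0,72],
    [0,0,0,0,0,0,72],
    [0,0,0,0,0,0.8,72],
    [0,0,0,0,0,0.8,72],
    [0,0,0,0,0,0,72],
  ],
)

```text
time: 21.6
eef_pos: [0.6042, 0.2884, 0.0945]
tcp_rot: [-0.005, -0.018, 1.0, -0.002]
ft_force: [-0.6, 0.2, -0.6]
gripper_width: 0.072
grip_force: 0.0
```

```bash
python3 - <<'E'
from tins import *
rem(.6085,.2957,.012,np.pi/2+WA)
d=ctrl.get_image("wrist");cv2.imwrite("pics/wr3.png",d["frame"])
E
```

```text
eef [0.6042 0.2884 0.0945] local [[0.0223 0.2874]] shift/4cm [-0.1344  0.1876  2.0598]
tooly ang 1.6064753129331726 tilt [-0.0097 -0.0049 -0.9999]
az units 0.004112326728450411 q6 -1.1976326833537847
```

View pics/wr3.png

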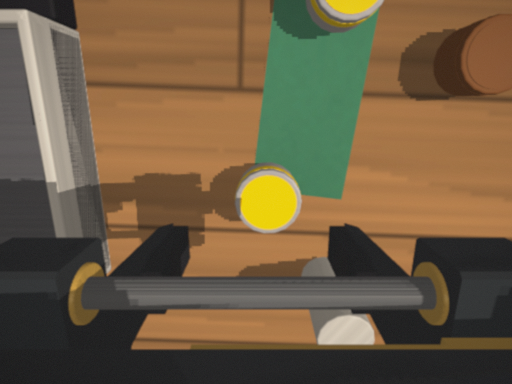

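The tin is upright at (269,200), slightly right of the finger midline (258), which agrees with the computed offset. The shaker is at (335,310) with clearance.

Call:
drive_tool(
  increments=[
    [0,0,0,-0.13,0.18,0.3,72],
    [0,0,0,0,0,0.5,72],
    [0,0,0,0,0,0.5,72],
    [0,0,0,0,0,0.5,72],
    [0,0,0,0,0,0.2,72],
    [0,0,0,0,0,0,72],
    [0,0,0,0,0,0,40],
    [0,0,0,0,0,0,40],
    [0,0,0,0,0,0,40],
    [0,0,0,0,0,0,40],
    [0,0,0,0,0,0,40],
    [0,0,0,0,0,0,40],
  ],
  squeeze=25,
)

```text
time: 22.85
eef_pos: [0.6133, 0.2991, 0.0203]
tcp_rot: [0.0, -0.018, 1.0, 0.0]
ft_force: [-0.3, -0.1, -0.2]
gripper_width: 0.0399
grip_force: 0.0
```

```bash
python3 - <<'E'
from tins import *
tins();rem(.6085,.2957,.012)
d=ctrl.get_image("wrist");e=ctrl.get_image("scene")["frame"][110:270,290:420]
cv2.imwrite("pics/wr4.png",np.hstack([cv2.resize(d["frame"],(480,360)),cv2.resize(e,(293,360),interpolation=cv2.INTER_CUBIC)]))
E
```

```text
blue [ 0.4999 -0.336   0.05  ]
or [504.0215 226.9032] [[-0.1142 -0.6045]]
scene 94.0 [0.6129 0.3003 0.036 ] on plate: [[0.0586 0.2829]]
scene 89.5 [0.3937 0.3412 0.036 ] on plate: [[-0.1482  0.3292]]
blue [ 0.5122 -0.3371  0.05  ]
or [393.7601 170.3939] [[-0.0478  0.4348]]
or [202.7778 162.2691] [[-0.1198 -0.0602]]
eef [0.6131 0.299  0.0202] local [[0.0316 0.2977]] shift/4cm [ 0.1192 -0.0791  0.2038]
tooly ang 1.6070303383921536 tilt [ 0. -0. -1.]
```

View pics/wr4.png

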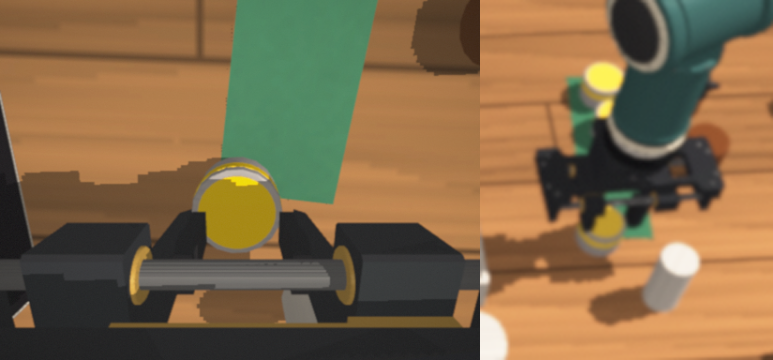

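```bash
python3 - <<'E'
from h import *
for n in("top","scene","wrist"):
    d=ctrl.get_image(n)
    for c in blobs(d["frame"],(20,120,60),(33,255,255),15):
        p=p2w(d,cen(c),.036)[0]
        x,y,w,h=cv2.boundingRect(c);print(n,cen(c),cv2.contourArea(c),p,"box",p2w(d,[(x,y+h/2),(x+w,y+h/2),(x+w/2,y),(x+w/2,y+h)],.036)[:,:2].ravel())
s=ctrl.state();print(s["gripper_width"],s["grip_force"],s["ft_force"])
E
```

```text
top [272.761  252.5409] 26.5 [ 0.4221 -0.0198  0.036 ] box [ 0.4207 -0.0071  0.4212 -0.0364  0.4262 -0.0217  0.4157 -0.0218]
scene [339.6042 216.4792] 24.0 [0.6342 0.2782 0.036 ] box [0.629  0.2648 0.6315 0.3081 0.6154 0.2894 0.6449 0.2836]
scene [346.1881 208.8651] 128.5 [0.6125 0.2996 0.036 ] box [0.6103 0.2813 0.6125 0.3199 0.5885 0.3052 0.6338 0.2961]
scene [343.9789 155.5789] 47.5 [0.4365 0.3288 0.036 ] box [0.4348 0.3036 0.4371 0.3459 0.4086 0.3301 0.4627 0.3195]
scene [345.2469 143.485 ] 133.0 [0.3921 0.3414 0.036 ] box [0.3929 0.3201 0.3954 0.3662 0.3714 0.3477 0.4165 0.3386]
wrist [141.3281 300.5312] 64.0 [0.6553 0.2352 0.036 ] box [0.655  0.2339 0.6549 0.2379 0.6465 0.2365 0.6636 0.2354]
wrist [253.1292 226.1241] 4835.0 [0.6077 0.2973 0.036 ] box [0.609  0.275  0.6074 0.319  0.5868 0.2963 0.6312 0.2977]
wrist [252.5419 181.0744] 298.0 [0.5832 0.2962 0.036 ] box [0.5887 0.2736 0.5871 0.3186 0.579  0.2958 0.5971 0.2964]
0.040548428925377855 0.0 [ 0.2856 -0.4516 -0.9994]
```

Call:
drive_tool(
  increments=[
    [0,0,0,0,0,0,60],
    [0,0,0,0,0,0,72],
    [0,0,0,0,0,0,72],
    [0,0,0,0,0,0,72],
    [0,0,0,0,0,0,72],
  ],
)

```text
time: 23.7
eef_pos: [0.6132, 0.2991, 0.0201]
tcp_rot: [0.0, -0.018, 1.0, -0.0]
ft_force: [0.0, 0.6, 0.5]
gripper_width: 0.0715
grip_force: 0.0
```

```bash
python3 - <<'E'
from h import *
for n in("top","scene","wrist"):
    d=ctrl.get_image(n)
    for c in blobs(d["frame"],(20,120,60),(33,255,255),60):
        print(n,cen(c),cv2.contourArea(c),p2w(d,cen(c),.036)[0])
rem(.608,.297,.012)
e=ctrl.get_image("scene")["frame"][170:250,300:400]
cv2.imwrite("pics/wr5.png",np.hstack([cv2.resize(ctrl.get_image("wrist")["frame"],(400,300)),cv2.resize(e,(375,300),interpolation=cv2.INTER_CUBIC)]))
E
```

```text
scene [344.2993 208.1419] 171.5 [0.61   0.2951 0.036 ]
scene [345.1752 143.5221] 136.0 [0.3922 0.3411 0.036 ]
wrist [252.1623 226.1712] 4950.5 [0.6078 0.2968 0.036 ]
wrist [253.1721 180.747 ] 292.5 [0.5831 0.2966 0.036 ]
eef [0.6132 0.299  0.0201] local [[0.0316 0.2977]] shift/4cm [ 0.1314 -0.0464  0.2027]
tooly ang 1.6070125932658246 tilt [ 0. -0. -1.]
```

View pics/wr5.png

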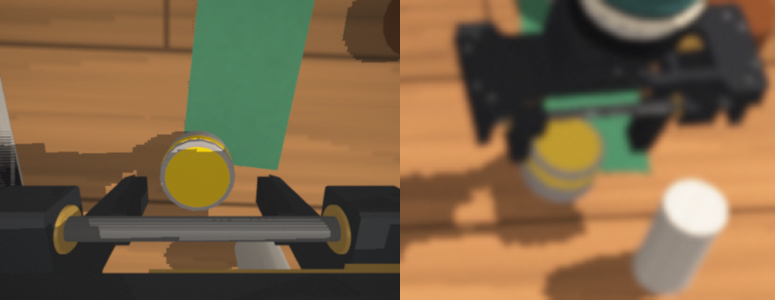

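```bash
cat >> h.py <<'E'
def w2p(d,P):
    P=np.atleast_2d(P);c=(P-np.asarray(d["origin"]))@rot(d["attitude"]);f=d["frame"].shape[0]/2/np.tan(np.radians(d["vertical_fov"]/2))
    return np.c_[d["cx"]+f*c[:,0]/-c[:,2],d["cy"]-f*c[:,1]/-c[:,2]]
E
python3 - <<'E'
from h import *
s=ctrl.state();p=s["eef_pos"];Rm=rot(s["tcp_rot"])
for n in("scene","wrist"):
    d=ctrl.get_image(n);P=np.array([p,p+Rm@[0,-.036,0],p+Rm@[0,.036,0],p+Rm@[0,0,-.019]])
    uv=w2p(d,P);print(n,uv)
    if n=="scene":print("crop",(uv-[300,170])*3.75+[400,0])
    else:print("crop",uv*400/512)
    print(w2p(d,[(.608,.297,.036),(.608,.297,0)]))
E
```

```text
scene [[344.7856 212.3776]
 [331.1982 213.4751]
 [358.3117 211.285 ]
 [346.2961 208.4463]]
crop [[567.9458 158.9158]
 [516.9931 163.0316]
 [618.669  154.8186]
 [573.6104 144.1737]]
[[344.8571 207.4429]
 [342.0832 214.7882]]
wrist [[256.1983 224.4438]
 [194.5479 224.4695]
 [317.8352 224.4182]
 [255.9821 238.0962]]
crop [[200.1549 175.3467]
 [151.9906 175.3668]
 [248.3087 175.3267]
 [199.986  186.0126]]
[[252.4796 226.4808]
 [253.4679 205.0131]]
```

Call:
drive_tool(
  increments=[
    [0,0,0,0.13,-0.05,0.1,72],
    [0,0,0,0,0,0.1,72],
    [0,0,0,0,0,0.1,72],
    [0,0,0,0,0,0,72],
    [0,0,0,0,0,0,45],
    [0,0,0,0,0,0,45],
    [0,0,0,0,0,0,45],
    [0,0,0,0,0,0,45],
    [0,0,0,0,0,0,45],
    [0,0,0,0,0,0,45],
  ],
  squeeze=25,
)

```text
time: 25.05
eef_pos: [0.6083, 0.2969, 0.0083]
tcp_rot: [0.0, -0.018, 1.0, 0.0]
ft_force: [0.2, -0.1, 0.1]
gripper_width: 0.0512
grip_force: 25.0
```

Now it is gripped (51 mm, 25 N). Apparently the pads sit higher when opened wide. I'll carry it to plate spot (55, 60).

Call:
drive_tool(
  increments=[
    [0,0,0,0,0,-0.5,45],
    [0,0,0,0,0,-0.8,45],
    [0,0,0,0,0,-0.8,45],
    [0,0,0,0,0,-0.6,45],
    [0,0,0,-0.1,-0.85,0,45],
    [0,0,0,-0.1,-0.85,0,45],
    [0,0,0,-0.1,-0.85,0,45],
    [0,0,0,-0.1,-0.85,0,45],
    [0,0,0,-0.1,-0.85,0,45],
    [0,0,0,-0.1,-0.85,0,45],
    [0,0,0,-0.1,-0.8,0,45],
    [0,0,0,0,0,0,45],
  ],
  squeeze=35,
)

```text
time: 26.25
eef_pos: [0.6447, 0.0581, 0.1157]
tcp_rot: [-0.0, -0.016, 1.0, -0.001]
ft_force: [-0.0, 0.2, -1.8]
gripper_width: 0.0503
grip_force: 35.0
```

Call:
drive_tool(
  increments=[
    [0,0,0,0,0,0.6,45],
    [0,0,0,0,0,0.5,45],
    [0,0,0,0,0,0.25,45],
    [0,0,0,0,0,0.1,45],
    [0,0,0,0,0,0,45],
    [0,0,0,0,0,0,45],
  ],
)

```text
time: 26.85
eef_pos: [0.6453, 0.0624, 0.059]
tcp_rot: [0.001, -0.018, 1.0, 0.0]
ft_force: [-0.5, 0.2, -2.4]
gripper_width: 0.0508
grip_force: 35.0
```

Call:
drive_tool(
  increments=[
    [0,0,0,0,0,0.08,45],
    [0,0,0,0,0,0.05,45],
    [0,0,0,0,0,0.01,45],
    [0,0,0,0,0,0,60],
    [0,0,0,0,0,0,72],
    [0,0,0,0,0,0,72],
    [0,0,0,0,0,0,72],
    [0,0,0,0,0,-0.5,72],
    [0,0,0,0,0,-0.8,72],
    [0,0,0,0,0,-0.8,72],
    [0,0,0,0,0,0,72],
  ],
)

```text
time: 27.95
eef_pos: [0.6485, 0.0623, 0.1425]
tcp_rot: [0.005, -0.018, 1.0, 0.0]
ft_force: [-0.2, -0.7, 0.9]
gripper_width: 0.0723
grip_force: 0.0
```

Call:
drive_tool(
  increments=[
    [0,0,0,0.56,0.9,0,72],
    [0,0,0,0.56,0.9,0,72],
    [0,0,0,0.56,0.9,0,72],
    [0,0,0,0.56,0.9,0,72],
    [0,0,0,0.56,0.9,0,72],
    [0,0,0,0.56,0.9,0,72],
    [0,0,0,0.56,0.9,0,72],
    [0,0,0,0.6,0.9,0,72],
    [0,0,0,0,0,0,72],
    [0,0,0,0,0,0,72],
  ],
)

```text
time: 28.95
eef_pos: [0.4526, 0.3437, 0.1357]
tcp_rot: [-0.0, -0.019, 1.0, -0.0]
ft_force: [0.4, -0.0, 0.3]
gripper_width: 0.072
grip_force: 0.0
```

```bash
cat > tw.py <<'E'
from tins import *
tins()
d=ctrl.get_image("wrist")
for c in blobs(d["frame"],(20,120,60),(33,255,255),500):
    p=p2w(d,cen(c),.036)[0];print("wrist",cen(c),p)
    rem(p[0],p[1],.008,np.pi/2+WA)
E
python3 tw.py
```

```text
top 111.0 [0.3868 0.3413 0.036 ] on plate: [[-0.1885  0.3337]]
top 166.5 [0.6513 0.0643 0.036 ] on plate: [[0.0548 0.0602]]
blue [ 0.5    -0.3361  0.05  ]
or [504.0286 226.7422] [[-0.1138 -0.6046]]
scene 151.0 [0.6186 0.0652 0.036 ] on plate: [[0.0562 0.0595]]
scene 96.0 [0.4544 0.3424 0.036 ] on plate: [[-0.0905  0.3283]]
scene 86.5 [0.393  0.3404 0.036 ] on plate: [[-0.1489  0.3284]]
blue [ 0.5132 -0.3372  0.05  ]
or [393.3333 169.9381] [[-0.0494  0.4341]]
or [202.7165 162.7601] [[-0.1181 -0.0604]]
wrist [259.1682 182.8977] [0.454  0.3445 0.036 ]
eef [0.454  0.3422 0.1361] local [[-0.1259  0.3465]] shift/4cm [-0.0024  0.0585  3.202 ]
tooly ang 1.6058629345508186 tilt [-0.0002 -0.0007 -1.    ]
az units -0.0035424030509739746 q6 -1.0032319371436769
wrist [258.2831 111.615 ] [0.392  0.3415 0.036 ]
eef [0.454  0.3422 0.1361] local [[-0.1259  0.3465]] shift/4cm [1.5492 0.0376 3.2023]
tooly ang 1.6058629345508186 tilt [-0.0002 -0.0007 -1.    ]
az units -0.0035424030509739746 q6 -1.0032319371436769
```

Call:
drive_tool(
  increments=[
    [0,0,0,0,0.04,0.8,72],
    [0,0,0,0,0,0.8,72],
    [0,0,0,0,0,0.8,72],
    [0,0,0,0,0,0.5,72],
    [0,0,0,0,0,0.28,72],
    [0,0,0,0,0,0,72],
    [0,0,0,0,0,0,45],
    [0,0,0,0,0,0,45],
    [0,0,0,0,0,0,45],
    [0,0,0,0,0,0,45],
    [0,0,0,0,0,0,45],
    [0,0,0,0,0,0,45],
  ],
  squeeze=35,
)

```text
time: 30.3
eef_pos: [0.4546, 0.3455, 0.0108]
tcp_rot: [0.001, -0.018, 1.0, 0.001]
ft_force: [0.6, -1.4, 7.6]
gripper_width: 0.0499
grip_force: 35.0
```

Call:
drive_tool(
  increments=[
    [0,0,0,0,0,-0.5,45],
    [0,0,0,0,0,-0.8,45],
    [0,0,0,0,0,-0.8,45],
    [0,0,0,0,0,-0.7,45],
    [0,0,0,-0.22,-0.9,0,45],
    [0,0,0,-0.22,-0.9,0,45],
    [0,0,0,-0.22,-0.9,0,45],
    [0,0,0,-0.22,-0.9,0,45],
    [0,0,0,-0.22,-0.9,0,45],
    [0,0,0,-0.22,-0.9,0,45],
    [0,0,0,-0.22,-0.9,0,45],
    [0,0,0,-0.22,-0.95,0,45],
  ],
)

```text
time: 31.5
eef_pos: [0.534, 0.0565, 0.121]
tcp_rot: [-0.0, -0.018, 1.0, 0.0]
ft_force: [0.2, -0.1, -1.3]
gripper_width: 0.0502
grip_force: 35.0
```

Call:
drive_tool(
  increments=[
    [0,0,0,0,0,0,45],
    [0,0,0,0,0,0.5,45],
    [0,0,0,0,0,0.5,45],
    [0,0,0,0,0,0.4,45],
    [0,0,0,0,0,0.1,45],
    [0,0,0,0,0,0,45],
    [0,0,0,0,0,0,45],
  ],
)

```text
time: 32.2
eef_pos: [0.5347, 0.0581, 0.062]
tcp_rot: [0.0, -0.018, 1.0, 0.0]
ft_force: [0.3, 0.1, -1.3]
gripper_width: 0.0505
grip_force: 35.0
```

Call:
drive_tool(
  increments=[
    [0,0,0,0,0,0.08,45],
    [0,0,0,0,0,0.07,45],
    [0,0,0,0,0,0.01,45],
    [0,0,0,0,0,0,60],
    [0,0,0,0,0,0,72],
    [0,0,0,0,0,0,72],
    [0,0,0,0,0,0,72],
    [0,0,0,0,0,-0.5,72],
    [0,0,0,0,0,-0.8,72],
    [0,0,0,0,0,-0.8,72],
    [0,0,0,0,0,0,72],
  ],
)

```text
time: 33.3
eef_pos: [0.538, 0.0579, 0.144]
tcp_rot: [0.005, -0.018, 1.0, 0.0]
ft_force: [-0.1, -0.6, -0.6]
gripper_width: 0.0721
grip_force: 0.0
```

Call:
drive_tool(
  increments=[
    [0,0,0,0.41,0.9,0,72],
    [0,0,0,0.41,0.9,0,72],
    [0,0,0,0.41,0.9,0,72],
    [0,0,0,0.41,0.9,0,72],
    [0,0,0,0.41,0.9,0,72],
    [0,0,0,0.41,0.9,0,72],
    [0,0,0,0.41,0.9,0,72],
    [0,0,0,0.41,0.9,0,72],
    [0,0,0,0,0,0,72],
    [0,0,0,0,0,0,72],
  ],
)

```text
time: 34.3
eef_pos: [0.3918, 0.3408, 0.1379]
tcp_rot: [-0.001, -0.019, 1.0, -0.001]
ft_force: [0.2, -0.1, 0.4]
gripper_width: 0.0721
grip_force: 0.0
```

```bash
python3 tw.py
```

```text
top 168.0 [0.5348 0.0601 0.036 ] on plate: [[-0.0566  0.0601]]
top 166.5 [0.6513 0.0643 0.036 ] on plate: [[0.0548 0.0602]]
blue [ 0.5    -0.3361  0.05  ]
or [504.0215 226.9032] [[-0.1142 -0.6045]]
scene 153.0 [0.6187 0.0652 0.036 ] on plate: [[0.0562 0.0594]]
scene 120.0 [0.5022 0.0606 0.036 ] on plate: [[-0.0545  0.059 ]]
scene 88.5 [0.3927 0.3402 0.036 ] on plate: [[-0.1492  0.3282]]
blue [ 0.5134 -0.3372  0.05  ]
or [202.5697 162.6525] [[-0.1185 -0.0608]]
wrist [258.9874 181.4707] [0.3921 0.3415 0.036 ]
eef [0.3929 0.3396 0.1383] local [[-0.1871  0.346 ]] shift/4cm [0.0163 0.0522 3.2576]
tooly ang 1.6059667118770657 tilt [-0.0006 -0.0009 -1.    ]
az units -0.0022451864728850746 q6 -0.940772295271559
```

Call:
drive_tool(
  increments=[
    [0,0,0,0,0.03,0.8,72],
    [0,0,0,0,0,0.8,72],
    [0,0,0,0,0,0.8,72],
    [0,0,0,0,0,0.5,72],
    [0,0,0,0,0,0.33,72],
    [0,0,0,0,0,0,72],
    [0,0,0,0,0,0,45],
    [0,0,0,0,0,0,45],
    [0,0,0,0,0,0,45],
    [0,0,0,0,0,0,45],
    [0,0,0,0,0,0,45],
    [0,0,0,0,0,0,45],
  ],
  squeeze=35,
)

```text
time: 35.65
eef_pos: [0.3938, 0.3425, 0.0111]
tcp_rot: [0.001, -0.018, 1.0, 0.001]
ft_force: [0.5, -2.2, 6.4]
gripper_width: 0.0499
grip_force: 35.0
```

Call:
drive_tool(
  increments=[
    [0,0,0,0,0,-0.5,45],
    [0,0,0,0,0,-0.9,45],
    [0,0,0,0,0,-0.9,45],
    [0,0,0,0,0,-0.9,45],
    [0,0,0,-0.42,-0.88,0,45],
    [0,0,0,-0.42,-0.88,0,45],
    [0,0,0,-0.42,-0.88,0,45],
    [0,0,0,-0.42,-0.88,0,45],
    [0,0,0,-0.42,-0.88,0,45],
    [0,0,0,-0.42,-0.88,0,45],
    [0,0,0,-0.42,-0.88,0,45],
    [0,0,0,-0.42,-0.88,0,45],
  ],
)

```text
time: 36.85
eef_pos: [0.5372, 0.0641, 0.1373]
tcp_rot: [-0.0, -0.018, 1.0, 0.0]
ft_force: [0.8, 0.1, -2.4]
gripper_width: 0.0502
grip_force: 35.0
```

Call:
drive_tool(
  increments=[
    [0,0,0,-0.42,-0.88,0,45],
    [0,0,0,-0.42,-0.88,0,45],
    [0,0,0,-0.42,-0.88,0,45],
    [0,0,0,0,0,0,45],
    [0,0,0,0,0,0,45],
    [0,0,0,0,0,0.6,45],
    [0,0,0,0,0,0.6,45],
    [0,0,0,0,0,0.4,45],
    [0,0,0,0,0,0,45],
    [0,0,0,0,0,0,45],
  ],
)

```text
time: 37.85
eef_pos: [0.5909, -0.0375, 0.0736]
tcp_rot: [-0.0, -0.019, 1.0, 0.0]
ft_force: [0.5, 0.1, -1.8]
gripper_width: 0.0502
grip_force: 35.0
```

Call:
drive_tool(
  increments=[
    [0,0,0,0,0,0.25,45],
    [0,0,0,0,0,0.13,45],
    [0,0,0,0,0,0.05,45],
    [0,0,0,0,0,0.02,45],
    [0,0,0,0,0,0,45],
    [0,0,0,0,0,0,60],
    [0,0,0,0,0,0,72],
    [0,0,0,0,0,0,72],
    [0,0,0,0,0,0,72],
    [0,0,0,0,0,-0.5,72],
    [0,0,0,0,0,-0.8,72],
    [0,0,0,0,0,-0.8,60],
  ],
)

```text
time: 39.05
eef_pos: [0.5907, -0.0383, 0.1398]
tcp_rot: [-0.001, -0.018, 1.0, 0.0]
ft_force: [0.1, 0.6, -0.2]
gripper_width: 0.0659
grip_force: 0.0
```

```bash
python3 - <<'E'
from tins import *
x,y=l2w([-.133,-.06])[0];rem(x,y,.054,np.pi/2+WA)
tins()
d=ctrl.get_image("top")
for c in blobs(d["frame"],(45,100,60),(75,255,255),3):
    print("green",cen(c),cv2.contourArea(c),w2l(p2w(d,cen(c),.042)))
E
```

```text
eef [ 0.5907 -0.0383  0.1398] local [[-0.0028 -0.0386]] shift/4cm [ 3.2523 -0.5319  2.1509]
tooly ang 1.6070018668891948 tilt [-0.0018  0.0002 -1.    ]
az units 0.010694251178727798 q6 -1.7138235738301884
top 169.0 [0.5348 0.06   0.036 ] on plate: [[-0.0566  0.06  ]]
top 104.5 [0.6547 0.0692 0.036 ] on plate: [[0.0583 0.0647]]
blue [ 0.4997 -0.3354  0.05  ]
or [504.0688 226.6905] [[-0.1136 -0.6047]]
scene 153.5 [0.6187 0.0651 0.036 ] on plate: [[0.0562 0.0593]]
scene 137.5 [ 0.5607 -0.0409  0.036 ] on plate: [[-0.0024 -0.0394]]
scene 121.0 [0.5021 0.0606 0.036 ] on plate: [[-0.0547  0.0589]]
blue [ 0.5138 -0.3368  0.05  ]
green [145.84   227.3971] 2126.5 [[-0.0966  0.3241]]
```

Call:
drive_tool(
  increments=[
    [0,0,0,0.8,-0.13,0,60],
    [0,0,0,0.8,-0.13,0,60],
    [0,0,0,0.8,-0.13,0,60],
    [0,0,0,0.8,-0.13,0,60],
    [0,0,0,0,0,0,60],
    [0,0,0,0,0,0,60],
  ],
)

```text
time: 39.8
eef_pos: [0.4633, -0.0637, 0.1386]
tcp_rot: [-0.001, -0.018, 1.0, 0.0]
ft_force: [1.0, 0.5, 1.8]
gripper_width: 0.06
grip_force: 0.0
```

```bash
python3 - <<'E'
from h import *
x,y=l2w([-.133,-.06])[0];rem(x,y,.054,np.pi/2+WA)
for n,x in(("top",None),("wrist",None),("scene",None)):
    d=ctrl.get_image(n)
    for c in blobs(d["frame"],(50,140,60),(75,255,255),2):
        q=w2l(p2w(d,cen(c),.039))[0]
        if abs(q[0]+.163)<.02: print(n,"green",cen(c),cv2.contourArea(c),q)
    m=cv2.inRange(cv2.cvtColor(d["frame"],cv2.COLOR_BGR2HSV),(4,150,130),(16,255,255))
    k=cv2.boundingRect(m)
    for c in blobs(d["frame"],(4,190,130),(12,255,255),20):
        print(n,"or",cen(c),w2l(p2w(d,cen(c),.075))[0])
d=ctrl.get_image("top")["frame"][225:260,215:305]
cv2.imwrite("pics/clip.png",cv2.resize(d,None,fx=8,fy=8,interpolation=cv2.INTER_CUBIC))
E
```

```text
eef [ 0.4633 -0.0637  0.1386] local [[-0.131  -0.0596]] shift/4cm [ 0.0477 -0.012   2.115 ]
tooly ang 1.6062554616187905 tilt [-0.001   0.0003 -1.    ]
az units 0.0013641852986745473 q6 -1.7964371988310652
top or [503.9188 226.9231] [-0.1144 -0.6075]
wrist green [346.0216 144.9005] 139.0 [-0.1636  0.018 ]
wrist or [252.2602 171.5366] [-0.1477 -0.063 ]
scene or [203.0694 165.875 ] [-0.1116 -0.0601]
```

Call:
drive_tool(
  increments=[
    [0,0,0,0.03,0,0.7,60],
    [0,0,0,0,0,0.7,60],
    [0,0,0,0,0,0.5,60],
    [0,0,0,0,0,0.2,60],
    [0,0,0,0,0,0,60],
    [0,0,0,0,0,0,10],
    [0,0,0,0,0,0,10],
    [0,0,0,0,0,0,10],
    [0,0,0,0,0,0,10],
    [0,0,0,0,0,0,10],
    [0,0,0,0,0,0,10],
  ],
  squeeze=20,
)

```text
time: 41.1
eef_pos: [0.4633, -0.064, 0.0562]
tcp_rot: [0.0, -0.018, 1.0, -0.0]
ft_force: [-0.5, -0.4, 0.9]
gripper_width: 0.0195
grip_force: 20.0
```

Call:
drive_tool(
  increments=[
    [0,0,0,0,0.4,0,10],
    [0,0,0,0,0.5,0,10],
    [0,0,0,0,0.5,0,10],
    [0,0,0,0,0.3,0,10],
    [0,0,0,0,0.15,0,10],
    [0,0,0,0,0.1,0,10],
    [0,0,0,0,0,0,10],
    [0,0,0,0,0,0,10],
    [0,0,0,0,0,0,10],
  ],
)

```text
time: 42.0
eef_pos: [0.4606, 0.0143, 0.0561]
tcp_rot: [0.0, -0.018, 1.0, 0.0]
ft_force: [-1.1, 1.1, 5.0]
gripper_width: 0.0197
grip_force: 20.0
```

```bash
python3 -c "
from h import *
x,y=l2w([-.133,.018])[0];rem(x,y,.054);print(ctrl.state()['gripper_width'])"
```

```text
eef [0.4606 0.0143 0.0561] local [[-0.131   0.0185]] shift/4cm [ 0.0507 -0.013   0.0528]
tooly ang 1.6062477918927687 tilt [ 0.0005  0.001  -1.    ]
0.019664622685800024
```

At the clip within 0.5 mm. I'll release, retreat and check everything.

Call:
drive_tool(
  increments=[
    [0,0,0,0,0,0,40],
    [0,0,0,0,0,0,60],
    [0,0,0,0,0,0,60],
    [0,0,0,0,0,0,60],
    [0,0,0,0,0,-0.5,60],
    [0,0,0,0,0,-0.9,60],
    [0,0,0,0,0,-0.9,60],
    [0,0,0,0,0,-0.9,60],
    [0,0,0,0.3,0.9,0,60],
    [0,0,0,0.3,0.9,0,60],
    [0,0,0,0.3,0.9,0,60],
    [0,0,0,0.3,0.9,0,60],
  ],
)

```text
time: 43.2
eef_pos: [0.4064, 0.1573, 0.1838]
tcp_rot: [0.0, -0.018, 1.0, 0.0]
ft_force: [0.3, 0.2, 0.3]
gripper_width: 0.06
grip_force: 0.0
```

Call:
drive_tool(
  increments=[
    [0,0,0,0,0.9,0,60],
    [0,0,0,0,0.9,0,60],
    [0,0,0,0,0.9,0,60],
    [0,0,0,0,0,0,60],
    [0,0,0,0,0,0,60],
  ],
)

```text
time: 43.7
eef_pos: [0.4027, 0.2644, 0.1833]
tcp_rot: [-0.0, -0.019, 1.0, -0.001]
ft_force: [-0.0, -0.1, 0.4]
gripper_width: 0.0596
grip_force: 0.0
```

```bash
python3 - <<'E'
from h import *
t=ctrl.get_image("top")["frame"]
a=cv2.resize(t[140:262,205:425],(792,440),interpolation=cv2.INTER_CUBIC)
cv2.imwrite("pics/fin.png",a)
E
```

```text
(no output)
```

View pics/fin.png

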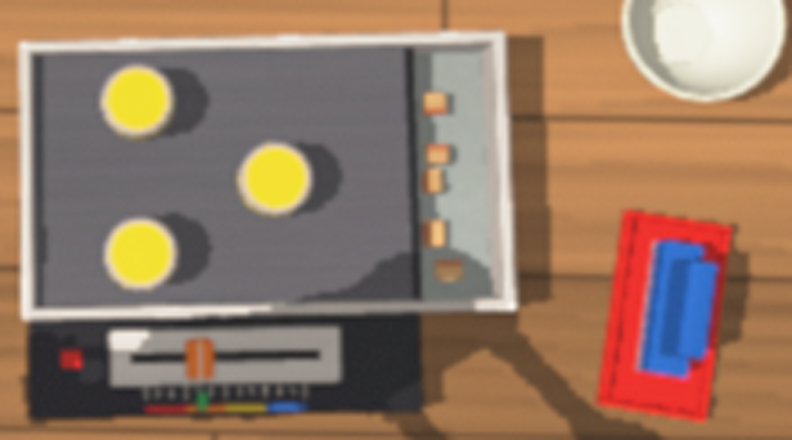

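```bash
python3 - <<'E'
from h import *
d=ctrl.get_image("top");c=lambda p:crop(p,3.6,205,140)
print(w2l(p2w(d,c([(200,352)]),.0845)),w2l(p2w(d,c([(203,400)]),.04)))
d=ctrl.get_image("wrist")
for c in blobs(d["frame"],(50,140,60),(75,255,255),2):
    q=w2l(p2w(d,cen(c),.039))[0]
    if abs(q[0]+.163)<.02: print("green",q)
for c in blobs(d["frame"],(4,150,100),(14,255,255),20): print(cen(c),w2l(p2w(d,cen(c),.08))[0])
E
```

```text
[[-0.1278  0.0188]] [[-0.1649  0.0171]]
green [-0.1642  0.0198]
[ 13.791  223.4916] [-0.139   0.0398]
[ 21.3689 178.2978] [-0.1828  0.056 ]
[424.4116 186.2728] [-0.1755  0.4221]
```

```bash
python3 -c "
from workcell import ctrl
print(ctrl.close_job())"
```

```text
the job is handed in; nothing more can be done
None
```

I handed the job in and got no verdict back. By my last camera checks all five crusts are in the trough, the three tins stand on the plate, the heat slider is within about 2 mm of the green clip, the scraper is back in its tray, and I saw no sign that a bystander moved.

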